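# Shut the rice cooker, switch it on and start it

### The job

Start the rice cooker by pressing only: press its lid down until the catch at the front snaps over the lid's tongue and holds it shut, then tip the red power rocker over to on, then push the white cook lever down until it stays down, and take your hand away. Nothing is to be lifted or carried: the lid is not swung back, the cooker stays standing where it is, and the cups, timer and tub around it are left alone.

Things in the scene. Friction and masses are not known exactly. Their poses are not given: they have to be found in the camera images.
- cooker: White round rice cooker, loose on rubber feet (about 3 kg), 220 mm across, rim 128 mm up. Origin on the table under the pot's centre; x to its back, y left, z up. Dark control deck at its front: x -193 to -104 mm, 150 mm wide, 113 mm up at its middle, sloping down forward by 0.14 rad. On it: red power rocker at y = -44 mm, grey release pad at y = 0, white cook lever at y = +46 mm.
- cooker_lid (a joint): Lid angle (rad): 0 shut, grows as it opens, hinge along the cooker's y at the back. Starts at 0.35 to 0.8 and stays where it is left. Its front tongue meets the hook's slope at about 0.06 and must be forced past it (8 to 10 N down on point lid_front; end stop at -0.009). Caught under the hook it stays between -0.010 and 0.004.
- lid_front (a point): Place to push on the lid's top face: on its middle line, 200 mm from the hinge axis and 36 mm above the lid's own hinge plane. Nearly flat here; the rounded edge begins 15 mm farther forward and the catch stands 40 mm farther forward. With the lid shut this point is at x = -82, y = 0, z = 168 mm of the cooker.
- lid_hinge (a point): Centre of the lid's hinge axis, at x = 118 mm, y = 0, z = 131 mm of the cooker.
- lid_catch (a joint): Angle of the sprung grey catch at the lid's front (rad): 0 at rest, hook over the lid's tongue; up to 0.28 pushed back; springs back by itself. The hook's top stands 153 mm above the table at x = -130 mm of the cooker. Pushing its release pad down lets the lid go.
- release_pad (a point): Middle of the release pad of the catch, 30 x 26 mm, in the middle of the deck. Not needed for this job: pressing it unlatches the lid.
- power_rocker (a joint): Angle of the red power rocker (rad): 0 off (viewer's right end up), 0.4 on (viewer's right end down). Snaps over at its middle, 0.2, and stays; about 6 N on its raised end.
- rocker_on_end (a point): Top of the rocker's on end (the end with the white line, cooker -y, the raised one when off), 5 mm in from its edge. The rocker is 36 mm long along y and 26 mm wide; from off to on this point goes down about 6 mm.
- cook_lever (a joint): Angle of the white cook lever (rad): 0 up, 0.2 down. A paddle 40 mm long (x) and 30 mm wide hinged at its rear edge; snaps over at 0.1 and stays down; about 6 N on its front end.
- lever_tip (a point): Top of the cook lever's free front part, 31 mm in front of its hinge and 9 mm from its front edge; from up to down it goes down about 6 mm.
- paper_cup_a: Small white hexagonal paper cup with a brown rim, 41 x 44 x 34 mm, loose; origin at the centre of its underside. Bystander.
- paper_cup_b: Small blue fluted paper cup, 40 x 40 x 35 mm, loose; origin at the centre of its underside. Bystander.
- kitchen_timer: White round wind-up timer, 64 mm across, 38 mm high, loose; origin at the centre of its underside. Bystander.
- salad_tub: Clear round lidded tub, 139 mm across, 82 mm high, loose; origin at the centre of its underside. Bystander.

How it is judged:
By the outcome, as a careful person would: the job done as asked, in the order asked, and still so for the second after the job is handed in, with the robot touching nothing.
It also fails if it takes over 38 s, if anything falls off the work surface, if the arm or the gripper's body presses on something with over 40 N, if the wrist force passes 120 N, or if a joint passes its speed limit or range.

### The arm

A 6-joint arm with a two-finger parallel gripper is mounted at the origin on the work surface; the furniture and walls round the work are solid. World frame = base frame: x ahead of the robot, y to its left, z up, the work surface at z = 0. Lengths are in m, angles in rad, forces in N, time in s.
With the tool pointing down it reaches from about 0.25 to 0.775 m from the base axis. Payload 4 kg.
Tool frame: the origin (TCP) lies between the finger pads; the fingertips stand 17 mm ahead of it and the grasp point (between the pads) lies 2 mm behind it; z points along the fingers, y is the direction in which the jaws open and shut (so a half turn about z gives the same grasp; the last joint's range is limited). The gripper opens to 94 mm and grips with 3 to 60 N. Pads are 16 mm wide; open, the fingers measure 119 mm over their backs; the gripper's body (75 mm by 177 mm) begins 78 mm behind the grasp point.
Start: joints at [-1.291, 0.087, 1.371, -0, 1.684, -0.103], TCP at [0.205, -0.51, 0.223] pointing down, gripper open.
Joint ranges: [-3.1, 3.1], [-0.76, 2.03], [0.27, 2.55], [-1.08, 4.22], [0.17, 2.65], [-2.57, 2.57]. Speed limits (rad/s): [2.79, 2.79, 3.14, 3.14, 3.14, 3.14].

### API

Orientations are given as a rotation vector (axis times angle).
In Python, from plant import readout, viewer, job gives the robot as it stands.
- The arm moves only by the tool servo_tool, never from a script. Its argument "deltas" is a list of rows, each a list of 7 numbers: the shift along the tool's x, y, z in mm, then the turn, a rotation vector about the tool's x, y, z in rad, then the finger opening in mm, from 0 to 94. In form: [[x, y, z, wx, wy, wz, jaw], ...]. A call has 1 to 8 rows; each row shifts and turns the commanded pose from where the row before left it, along the tool's axes as they then stand; what a row does not reach is not made up. A row lasts 1/10 s, in which the tool goes at most 50 mm and 8.59 degrees, less where a joint would pass 70% of its speed; a pose out of reach is approached as far as the arm can. A call with a gripper value outside its range is refused whole. The fingers move at their own pace and stop on an object; "grip_force" is the grip in N (left out, the last holds). Time passes only in rows, so rows that do not move let the fingers close. It gives the time, the measured TCP pose, the force and the opening at its end, in the units of the state.
- readout.observe(): the state, without advancing time (a new reading comes with each control period).
- viewer.read_camera(name): name is "scene" or "top" or "wrist"; returns (picture, depth): 420x560x3 uint8, blue, green, red; 420x560 float32, m along the optical axis (not along the pixel's ray), 0 where there is no reading.
- viewer.camera_model(name): a dict with "K" (3x3 intrinsics, pixels), "D" ([k1, k2, p1, p2, k3] as OpenCV has them; the pictures are not rectified), "R" (3x3) and "t" (3): a world point X has camera coordinates R X + t; the wrist camera has in their place "tool_from_camera" (4x4, takes a point from camera to tool coordinates, whose origin is the TCP and whose axes are the flange's). Camera axes: x right, y down, z forward; pixel columns grow to the right and rows downward; lengths in m; the calibration is good to about 2 mm. A picture is of the moment at which its call begins: read the wrist's pose just before it. camera_model takes no time and is no camera call.
- job.close_job(): hands the job in, once; it reports no verdict.
The state is a dict: "clock": time; "q": joint angles; "joint_vel": joint speeds; "tau": joint torques, N m; "tcp_pos": TCP position; "eef_rot": TCP orientation; "force": force on the tool from outside, world axes, zero at the start; "ft_torque": the same for the moment, N m; "finger_gap": opening from 0.0 (shut) to 1.0 (fully open).
Only numpy, scipy, OpenCV 4.12 (cv2) and the standard library are available. Lean on these libraries where they do the work, as an engineer would, in place of code of your own. Each camera call takes 0.05 s, during which the arm holds its last target. There are 200 camera calls.

## Working session

There is one attempt and no reset: what is moved stays moved. The work goes in short steps, Python scripts to look and compute and a tool call to move; the robot and the scene stay as the last step left them, time stands still between calls to the robot, and variables do not carry over. Pictures are saved under pics/ and viewed, about 8 in all and at most 12, crops included, and the job is handed in when it is done.

Besides the shell and the picture viewer there is one more tool, called after ">>>" as name(argument=value, ...), one argument or row to a line, values as JSON. servo_tool: Moves the arm, as the interface text tells. Its arguments: {"type":"object","properties":{"deltas":{"type":"array"},"grip_force":{"type":"number"}},"required":["deltas"]}

```bash
ls; mkdir -p pics; python3 - <<'E'
from plant import readout, viewer, job
import cv2,numpy as np
s=readout.observe(); print(s)
for n in ("scene","top"):
    im,d=viewer.read_camera(n); cv2.imwrite(f"pics/{n}0.png",im); np.save(f"pics/{n}0.npy",d)
    print(n,viewer.camera_model(n))
print(viewer.camera_model("wrist"))
E
```

```text
pics
{'clock': 0.0, 'q': array([-1.29112295e+00,  8.79498227e-02,  1.37223513e+00, -1.28263387e-05,
        1.68361036e+00, -1.03128053e-01]), 'joint_vel': array([ 0.00117462,  0.00108142, -0.00037889, -0.00121359,  0.00182149,
        0.00092347]), 'tau': array([ 4.36791424e-04, -3.40173376e+01, -3.02430689e+01,  7.19442498e-02,
        3.29017255e-02, -2.00842201e-04]), 'tcp_pos': array([ 0.20527156, -0.50970596,  0.22131668]), 'eef_rot': array([-3.08207069e+00, -5.97219035e-01,  3.24737899e-04]), 'force': array([ 0.47655262,  0.47742358, -0.00997532]), 'ft_torque': array([ 0.02220995, -0.02509729,  0.02472565]), 'finger_gap': 0.9978692165188959}
scene {'K': array([[398.69752945,   0.        , 279.55164363],
       [  0.        , 398.69752945, 210.86667181],
       [  0.        ,   0.        ,   1.        ]]), 'D': array([0.03848192, 0.        , 0.        , 0.        , 0.        ]), 'R': array([[ 8.29714619e-01,  5.58187814e-01,  1.21620257e-04],
       [ 4.82680350e-01, -7.17367579e-01, -5.02397688e-01],
       [-2.80345021e-01,  4.16905410e-01, -8.64636657e-01]]), 't': array([-0.
[... 384 characters left out ...]
      [ 0.10507027,  0.0153123 , -0.99434691]]), 't': array([0.28469009, 0.53206773, 1.30900905])}
{'K': array([[292.02415855,   0.        , 279.23474536],
       [  0.        , 292.02415855, 209.97968446],
       [  0.        ,   0.        ,   1.        ]]), 'D': array([-0.04184263,  0.        ,  0.        ,  0.        ,  0.        ]), 'tool_from_camera': array([[-5.82940954e-04, -9.64601131e-01, -2.63712567e-01,
         7.73638962e-02],
       [ 9.99999632e-01, -3.96467475e-04, -7.60326924e-04,
         2.39051886e-04],
       [ 6.28858755e-04, -2.63712913e-01,  9.64601008e-01,
        -1.63266190e-01],
       [ 0.00000000e+00,  0.00000000e+00,  0.00000000e+00,
         1.00000000e+00]])}
```

View pics/scene0.png

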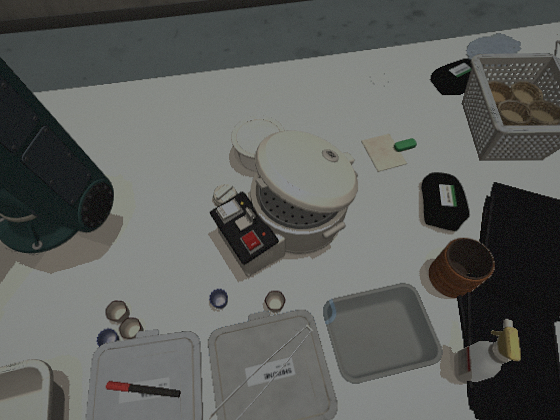

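View pics/top0.png

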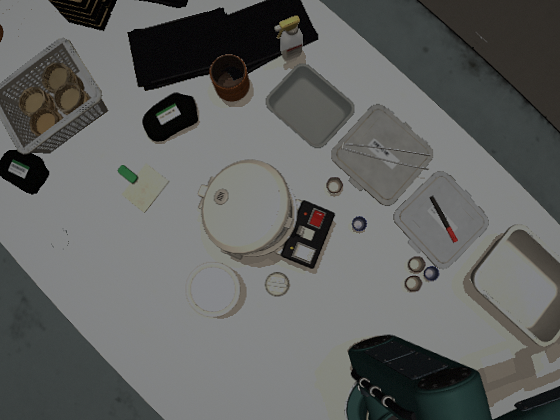

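The scene view shows the cooker with its lid up at about (305,170), deck at (245,230), red rocker (251,240) and lever (228,208). In the top view the rocker is at (317,217), the pad at (308,233) and the lever at (304,252). The timer is at (277,284) and the tub at (214,289), so the cooker faces world -y.

```bash
cat > h.py <<'E'
import cv2,numpy as np
from scipy.spatial.transform import Rotation as Ro
from plant import readout, viewer, job
def cloud(d,m,R=None,t=None):
    "world points of all pixels (R,t: camera from world)"
    h,w=d.shape; u,v=np.meshgrid(np.arange(w),np.arange(h))
    n=cv2.undistortPoints(np.dstack([u,v]).reshape(-1,1,2).astype(np.float64),m["K"],np.array(m["D"])).reshape(h,w,2)
    P=np.dstack([n[...,0]*d,n[...,1]*d,d])
    R=m["R"] if R is None else R; t=m["t"] if t is None else t
    W=(P-t)@R; W[d<=0]=np.nan; return W
def wristpose(s,m):
    T=np.eye(4);T[:3,:3]=Ro.from_rotvec(s["eef_rot"]).as_matrix();T[:3,3]=s["tcp_pos"]
    C=np.linalg.inv(T@m["tool_from_camera"]); return C[:3,:3],C[:3,3]
def red(im):
    h=cv2.cvtColor(im,cv2.COLOR_BGR2HSV); return ((h[...,0]<8)|(h[...,0]>172))&(h[...,1]>150)&(h[...,2]>60)
E
python3 - <<'E'
from h import *
np.set_printoptions(precision=4,suppress=True)
for n,box in (("top",(190,275,270,345)),("scene",(180,275,200,290))):
    im=cv2.imread(f"pics/{n}0.png");d=np.load(f"pics/{n}0.npy");m=viewer.camera_model(n);W=cloud(d,m)
    r0,r1,c0,c1=box; sub=np.zeros(d.shape,bool); sub[r0:r1,c0:c1]=1
    k=red(im)&sub&(W[...,2]>.08); print(n,"red",k.sum(),np.nanmean(W[k],0), np.argwhere(k).mean(0)[::-1])
    g=im.max(2); dk=(g<70)&sub&(W[...,2]>.085)&(W[...,2]<.14)
    dk=cv2.morphologyEx(dk.astype(np.uint8),cv2.MORPH_CLOSE,np.ones((15,15)))
    cn=max(cv2.findContours(dk,0,1)[0],key=cv2.contourArea); f=np.zeros_like(dk);cv2.drawContours(f,[cn],-1,1,-1)
    q=W[(f>0)&(W[...,2]>.085)]; rect=cv2.minAreaRect((q[:,:2]*1000).astype(np.float32)); print(n,"deck",len(q),rect,cv2.boxPoints(rect))
    wh=(g>110)&(f>0)
    N,l,st,ce=cv2.connectedComponentsWithStats(wh.astype(np.uint8))
    for i in range(1,N):
        if st[i,4]>15: print("white",st[i],ce[i],np.nanmean(W[l==i],0))
E
python3 - <<'E'
import cv2
a=cv2.imread("pics/top0.png")[150:320,180:350];b=cv2.imread("pics/scene0.png")[110:280,200:370]
cv2.imwrite("pics/crop.png",cv2.resize(cv2.hconcat([a,b]),(800,400),interpolation=2))
E
```

```text
top red 145 [0.5022 0.1821 0.1214] [316.0276 218.0552]
top deck 2490 ((469.51568603515625, 214.68716430664062), (113.60108184814453, 150.83892822265625), 67.29606628417969) [[378.0171 191.3976]
 [517.1677 133.1784]
 [561.0143 237.9767]
 [421.8636 296.1959]]
white [276 202  25  52 214] [288.5748 226.5327] [0.4828 0.2493 0.1226]
white [311 217  10   9  58] [315.3621 221.3103] [0.4944 0.1838 0.1201]
white [303 227  11  13  97] [307.6804 233.3299] [0.465  0.2033 0.1246]
white [294 244  20  17 204] [303.8088 252.3922] [0.4191 0.2136 0.1241]
scene red 187 [0.5049 0.1803 0.1218] [251.1711 239.6257]
scene deck 3928 ((479.5871276855469, 232.83750915527344), (155.9940643310547, 148.5608367919922), 67.24105834960938) [[380.9166 189.649 ]
 [517.9106 132.1775]
 [578.2576 276.026 ]
 [441.2637 333.4975]]
white [245 192   6   8  16] [247.5625 194.5625] [0.4207 0.279  0.0917]
white [251 192  37  40 227] [265.1718 214.1366] [0.4957 0.2434 0.1275]
white [217 200  23  18 222] [228.1171 208.3829] [0.421  0.2122 0.1238]
white [246 208   6   8  16] [248.5   211.375] [0.4732 0.218  0.153 ]
white [235 216  17  14 118] [242.2119 222.4322] [0.4666 0.2014 0.1241]
white [276 234   9   7  33] [279.8788 237.303 ] [0.5461 0.2248 0.1043]
```

View pics/crop.png

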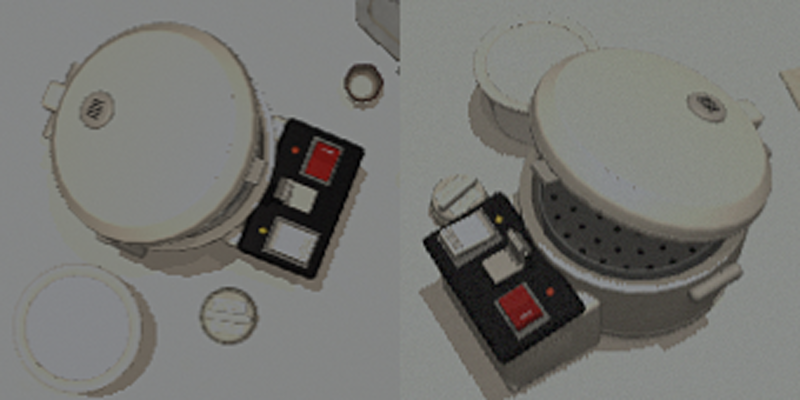

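```bash
cat >> h.py <<'E'
O=np.array([.523,.340,0]);YAW=np.radians(67.6)
C=Ro.from_euler('z',YAW).as_matrix()   # world from cooker
def tocook(W): return (W-O)@C
def world(p): return O+C@np.array(p)
E
python3 - <<'E'
from h import *
np.set_printoptions(precision=4,suppress=True)
for n in ("top","scene"):
    d=np.load(f"pics/{n}0.npy");m=viewer.camera_model(n);P=tocook(cloud(d,m))
    # rim/body check and lid line
    for w in (0.012,):
        k=(abs(P[...,1])<w)&(P[...,2]>.155)&(abs(P[...,0])<.14); q=P[k]
        for x in np.arange(-.12,.14,.02):
            s=q[abs(q[:,0]-x)<.01]
            if len(s): print(n,round(x,2),len(s),np.median(s[:,2]).round(4))
    k=(P[...,2]>.16)&(np.hypot(P[...,0],P[...,1])<.2); q=P[k]; print("lid y range",q[:,1].min(),q[:,1].max(),"x",q[:,0].min(),q[:,0].max(),"z",q[:,2].max())
    v=lambda th:np.array([118-200*np.cos(th)+36*np.sin(th),131+200*np.sin(th)+36*np.cos(th)])
    q=P[(abs(P[...,1])<.015)&(P[...,2]>.155)]*1000
    ths=np.arange(.2,.9,.02)
    for th in ths:
        p=v(th); s=q[abs(q[:,0]-p[0])<6]
        if len(s): 
            e=np.median(s[:,2])-p[1]
            if abs(e)<5: print(n,"th",th,p,e)
E
```

```text
top -0.12 2 0.1557
top -0.1 64 0.2316
top -0.08 102 0.2438
top -0.06 97 0.248
top -0.04 97 0.2423
top -0.02 91 0.2357
top 0.0 89 0.2274
top 0.02 85 0.2193
top 0.04 86 0.2092
top 0.06 87 0.203
top 0.08 75 0.1955
top 0.1 73 0.178
top 0.12 53 0.1595
lid y range -0.11068040986044252 0.11294374656441526 x -0.1036502157467417 0.1212622823343817 z 0.2535685845001215
top th 0.3999999999999999 [-52.1931 242.0419] 3.9090247719736624
top th 0.41999999999999993 [-49.9384 245.4233] 0.11040380820236351
top th 0.4399999999999999 [-47.6165 248.759 ] -4.10665909141386
scene -0.1 91 0.2315
scene -0.08 138 0.2441
scene -0.06 99 0.2477
scene -0.04 91 0.2416
scene -0.02 83 0.2352
scene 0.0 77 0.2265
scene 0.02 77 0.2189
scene 0.04 70 0.2092
scene 0.06 80 0.203
scene 0.08 46 0.1969
scene 0.1 48 0.1769
scene 0.12 29 0.1572
lid y range -0.11400550552029735 0.10625583245346353 x -0.10487616552032324 0.11846322990527777 z 0.25134051114683753
scene th 0.3999999999999999 [-52.1931 242.0419] 3.5219725262660972
scene th 0.41999999999999993 [-49.9384 245.4233] -0.3990002829098671
scene th 0.4399999999999999 [-47.6165 248.759 ] -4.25244849057276
```

The lid stands at about 0.42 rad in both views, with lid_front at cooker (-50,0,245). I'll close the fingers, lift, and turn the tool so its x lies along cooker x.

>>> servo_tool(
  deltas=[
    [0, 0, -20, 0, 0, -0.133, 0],
    [0, 0, -25, 0, 0, -0.133, 0],
    [0, 0, -25, 0, 0, -0.133, 0],
    [0, 0, -25, 0, 0, -0.133, 0],
    [0, 0, -25, 0, 0, -0.133, 0],
    [0, 0, -25, 0, 0, -0.133, 0],
    [30, 0, -15, 0, 0, 0, 0],
    [40, 0, 0, 0, 0, 0, 0],
  ],
  grip_force=20,
)

```text
clock: 0.9
tcp_pos: [0.232, -0.4463, 0.3838]
eef_rot: [2.61, 1.744, -0.001]
force: [0.7, -0.9, 0.0]
finger_gap: 0.359
```

>>> servo_tool(
  deltas=[
    [45, 0, 0, 0, 0, 0, 0],
    [45, 0, 0, 0, 0, 0, 0],
    [45, 0, 0, 0, 0, 0, 0],
    [45, 0, 0, 0, 0, 0, 0],
    [45, 0, 0, 0, 0, 0, 0],
    [45, 0, 0, 0, 0, 0, 0],
    [45, 0, 0, 0, 0, 0, 0],
    [45, 0, 0, 0, 0, 0, 0],
  ],
)

```text
clock: 1.7
tcp_pos: [0.369, -0.1107, 0.3821]
eef_rot: [-2.61, -1.748, 0.0]
force: [1.0, 0.4, 0.6]
finger_gap: 0.004
```

>>> servo_tool(
  deltas=[
    [45, -4, 0, 0, 0, 0, 0],
    [45, -4, 0, 0, 0, 0, 0],
    [45, -4, 0, 0, 0, 0, 0],
    [45, -4, 0, 0, 0, 0, 0],
    [45, -4, 0, 0, 0, 0, 0],
    [45, -5, 0, 0, 0, 0, 0],
    [40, -5, 0, 0, 0, 0, 0],
    [0, 0, 0, 0, 0, 0, 0],
  ],
)

```text
clock: 2.5
tcp_pos: [0.4592, 0.1895, 0.3802]
eef_rot: [-2.602, -1.756, 0.005]
force: [0.0, 0.3, -0.5]
finger_gap: 0.006
```

```bash
cat > look.py <<'E'
import sys
from h import *
np.set_printoptions(precision=4,suppress=True)
tag=sys.argv[1]
m=viewer.camera_model("wrist"); s=readout.observe(); im,d=viewer.read_camera("wrist")
R,t=wristpose(s,m); W=cloud(d,m,R,t); cv2.imwrite(f"pics/w{tag}.png",im); np.save(f"pics/w{tag}.npy",W)
P=tocook(W); print("clock",s["clock"],"tcp cooker",tocook(s["tcp_pos"]),"force",s["force"])
k=red(im)&(P[...,2]>.09)&(P[...,2]<.14); print("red",k.sum(),np.nanmedian(P[k],0),np.argwhere(k).mean(0)[::-1])
E
python3 look.py 0
```

```text
clock 2.5 tcp cooker [-0.1635  0.0016  0.3802] force [ 0.0448  0.2829 -0.459 ]
red 407 [-0.1529 -0.0419  0.1228] [309.4545 177.2408]
```

View pics/w0.png

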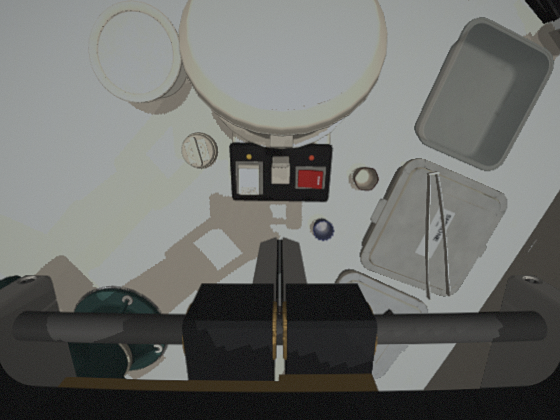

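The wrist view shows the deck square to the tool: lever (248,180), pad (280,170), red rocker (312,178), and the fingertips at (280,240).

```bash
python3 - <<'E'
from h import *
np.set_printoptions(precision=1,suppress=True,linewidth=150)
W=np.load("pics/w0.npy");im=cv2.imread("pics/w0.png");P=tocook(W)*1000
k=red(im)&(P[...,2]>90)&(P[...,2]<140);q=P[k];print("red min/max",np.percentile(q,[3,97],axis=0))
for a in range(-66,-20,6):
    s=q[abs(q[:,1]-a)<3]; print(a,len(s),np.median(s,0) if len(s) else '')
g=im.min(2); k=(g>110)&(P[...,2]>90)&(P[...,2]<140)&(P[...,0]<-120)&(P[...,1]>22)&(P[...,1]<75);q=P[k];print("lever",len(q),np.percentile(q,[3,50,97],axis=0))
for a in range(-185,-115,8):
    s=q[abs(q[:,0]-a)<4]; print(a,len(s),np.median(s,0) if len(s) else '')
dk=(im.max(2)<60)&(P[...,2]>90)&(P[...,2]<135)&(P[...,0]<-100)&(P[...,0]>-215)&(abs(P[...,1])<100);q=P[dk];print("deck",np.percentile(q,[1,50,99],axis=0))
k=(P[...,2]>150)&(np.hypot(P[...,0],P[...,1])<150);print("lid y",np.percentile(P[k][:,1],[.2,99.8]))
E
```

```text
red min/max [[-165.9  -57.9  118.5]
 [-124.8  -26.4  128.1]]
-66 0 
-60 25 [-153.8  -57.9  127.1]
-54 50 [-155.4  -54.2  125.9]
-48 79 [-152.7  -47.7  124.3]
-42 90 [-148.8  -42.2  122.1]
-36 68 [-153.3  -36.   121.8]
-30 70 [-153.6  -30.   121.4]
-24 25 [-154.9  -26.4  120.4]
lever 600 [[-175.7   32.9  112.9]
 [-155.6   47.1  125.3]
 [-135.1   60.4  127.2]]
-185 0 
-177 58 [-175.4   48.5  125.4]
-169 117 [-169.2   47.4  126.2]
-161 105 [-160.8   47.3  125.5]
-153 113 [-153.3   47.2  125.3]
-145 107 [-144.9   45.7  124.8]
-137 100 [-137.7   46.9  124.6]
-129 0 
-121 0 
deck [[-190.1  -71.3  106.1]
 [-134.9   -5.2  115.9]
 [-105.1   73.3  121. ]]
lid y [-105.   103.9]
```

>>> servo_tool(
  deltas=[
    [40, 1, 0, 0, 0, 0, 0],
    [40, 1, 0, 0, 0, 0, 0],
    [33, 0, 0, 0, 0, 0, 0],
    [0, 0, 40, 0, 0, 0, 0],
    [0, 0, 15, 0, 0, 0, 0],
    [0, 0, 0, 0, 0, 0, 0],
  ],
)

```text
clock: 3.15
tcp_pos: [0.5031, 0.2876, 0.3237]
eef_rot: [-2.611, -1.747, 0.012]
force: [1.3, -0.6, 0.7]
finger_gap: 0.004
```

>>> servo_tool(
  deltas=[
    [4, 0, 20, 0, 0, 0, 0],
    [2, 0, 20, 0, 0, 0, 0],
    [0, 0, 14, 0, 0, 0, 0],
    [0, 0, 0, 0, 0, 0, 0],
  ],
)

```text
clock: 3.55
tcp_pos: [0.5057, 0.2937, 0.2722]
eef_rot: [-2.611, -1.747, 0.005]
force: [-0.5, 0.1, 0.3]
finger_gap: 0.004
```

>>> servo_tool(
  deltas=[
    [-1, 0, 4, 0, 0, 0, 0],
    [-2, 0, 4, 0, 0, 0, 0],
    [-2, 0, 4, 0, 0, 0, 0],
    [-2, 0, 4, 0, 0, 0, 0],
    [-2, 0, 4, 0, 0, 0, 0],
    [-2, 0, 4, 0, 0, 0, 0],
  ],
)

```text
clock: 4.15
tcp_pos: [0.5019, 0.2845, 0.2494]
eef_rot: [2.609, 1.749, 0.0]
force: [0.5, 0.1, 2.3]
finger_gap: 0.004
```

>>> servo_tool(
  deltas=[
    [-3, 0, 6, 0, 0, 0, 0],
    [-3, 0, 6, 0, 0, 0, 0],
    [-2, 0, 6, 0, 0, 0, 0],
    [-2, 0, 6, 0, 0, 0, 0],
    [-2, 0, 6, 0, 0, 0, 0],
    [-2, 0, 6, 0, 0, 0, 0],
    [-2, 0, 6, 0, 0, 0, 0],
    [-2, 0, 6, 0, 0, 0, 0],
  ],
)

```text
clock: 4.95
tcp_pos: [0.495, 0.2681, 0.2009]
eef_rot: [-2.609, -1.749, -0.0]
force: [-0.4, -0.8, -0.2]
finger_gap: 0.007
```

>>> servo_tool(
  deltas=[
    [-1, 0, 3, 0, 0, 0, 0],
    [-1, 0, 3, 0, 0, 0, 0],
    [0, 0, 2, 0, 0, 0, 0],
  ],
)

```text
clock: 5.25
tcp_pos: [0.4944, 0.2667, 0.1947]
eef_rot: [-2.609, -1.749, -0.003]
force: [-2.7, 0.5, 7.8]
finger_gap: 0.004
```

>>> servo_tool(
  deltas=[
    [-1, 0, 2, 0, 0, 0, 0],
    [0, 0, 2, 0, 0, 0, 0],
    [0, 0, 2, 0, 0, 0, 0],
  ],
)

```text
clock: 5.55
tcp_pos: [0.4942, 0.2653, 0.188]
eef_rot: [2.609, 1.749, 0.002]
force: [0.1, -1.0, -0.2]
finger_gap: 0.005
```

>>> servo_tool(
  deltas=[
    [0, 0, 2, 0, 0, 0, 0],
    [0, 0, 2, 0, 0, 0, 0],
    [0, 0, 1, 0, 0, 0, 0],
    [0, 0, 0, 0, 0, 0, 0],
  ],
)

```text
clock: 5.95
tcp_pos: [0.4941, 0.2653, 0.1846]
eef_rot: [2.609, 1.748, 0.003]
force: [-2.5, -1.4, 9.6]
finger_gap: 0.005
```

>>> servo_tool(
  deltas=[
    [0, 0, 2, 0, 0, 0, 0],
    [0, 0, 1, 0, 0, 0, 0],
    [0, 0, 0, 0, 0, 0, 0],
  ],
)

```text
clock: 6.25
tcp_pos: [0.4942, 0.2653, 0.1844]
eef_rot: [2.609, 1.748, 0.006]
force: [-6.2, -3.0, 17.7]
finger_gap: 0.009
```

>>> servo_tool(
  deltas=[
    [0, 0, -10, 0, 0, 0, 0],
    [0, 0, -40, 0, 0, 0, 0],
    [-40, 0, -40, 0, 0, 0, 0],
    [-40, 0, -40, 0, 0, 0, 0],
    [0, 0, 0, 0, 0, 0, 0],
  ],
)

```text
clock: 6.75
tcp_pos: [0.4682, 0.198, 0.3065]
eef_rot: [2.609, 1.742, 0.016]
force: [0.2, 0.9, 0.8]
finger_gap: 0.008
```

```bash
python3 look.py 1; python3 - <<'E'
from h import *
np.set_printoptions(precision=1,suppress=True,linewidth=150)
im,d=viewer.read_camera("scene");cv2.imwrite("pics/scene1.png",im);np.save("pics/scene1.npy",d)
S=tocook(cloud(d,viewer.camera_model("scene")))*1000
W=tocook(np.load("pics/w1.npy"))*1000
for n,P in (("scene",S),("wrist",W)):
    for x in range(-120,120,20):
        q=P[(abs(P[...,1])<12)&(abs(P[...,0]-x)<6)&(P[...,2]>100)]
        if len(q):print(n,x,len(q),np.median(q[:,2]))
a=cv2.imread("pics/w1.png"); b=im[110:280,200:370]
cv2.imwrite("pics/c1.png",cv2.hconcat([cv2.resize(a[0:280,130:410],(400,400)),cv2.resize(b,(400,400),interpolation=2)]))
E
```

```text
clock 6.75 tcp cooker [-0.1522 -0.0034  0.3065] force [0.2301 0.8592 0.8123]
red 572 [-0.1529 -0.0419  0.1224] [308.8706 196.6294]
scene -120 168 543.1951316517238
scene -100 78 162.59074075932196
scene -80 58 166.1352529061815
scene -60 60 168.99979536283828
scene -40 58 170.07067341017074
scene -20 54 170.56557681522588
scene 0 55 171.57250481360975
scene 20 50 171.10622397093255
scene 40 55 174.57538057992852
scene 60 39 174.65145963712214
scene 80 45 167.21301400516546
scene 100 29 159.7155504704519
wrist -120 6090 408.30633868536654
wrist -100 253 164.34417612929388
wrist -80 284 167.86887782678735
wrist -60 293 170.48627532354598
wrist -40 319 171.22764469765184
wrist -20 358 172.14893868635204
wrist 0 367 172.7962254972253
wrist 20 381 172.43142673296768
wrist 40 189 176.04975218989034
```

View pics/c1.png

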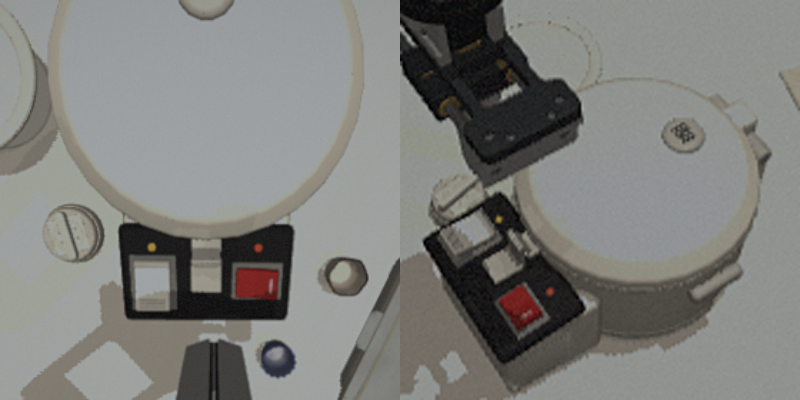

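The lid is shut: its front reads 166–168 mm, and the cooker is unmoved since the red centroid hasn't shifted. The picture shows the rocker at crop (257,282) and the lever at (153,280). Next is the rocker, with the tool tilted so the outer edge leads.

>>> servo_tool(
  deltas=[
    [0, 28, 30, 0, 0, 0, 0],
    [0, 28, 35, 0, 0, 0, 0],
    [0, 0, 35, 0.12, 0, 0, 0],
    [0, 0, 20, 0.13, 0, 0, 0],
    [0, 5, 20, 0, 0, 0, 0],
    [0, 0, 0, 0, 0, 0, 0],
    [0, 0, 0, 0, 0, 0, 0],
  ],
)

```text
clock: 7.55
tcp_pos: [0.5156, 0.1801, 0.1577]
eef_rot: [-2.429, -1.629, 0.21]
force: [-0.6, -0.5, 0.1]
finger_gap: 0.007
```

```bash
cat > tip.py <<'E'
from h import *
np.set_printoptions(precision=1,suppress=True)
s=readout.observe();R=Ro.from_rotvec(s["eef_rot"]).as_matrix()
print("clock",s["clock"],"tip cooker mm",tocook(s["tcp_pos"]+.017*R[:,2])*1000,"toolaxes(cook)",(C.T@R).T.round(2).tolist(),"F",s["force"])
E
python3 tip.py
```

```text
clock 7.55 tip cooker mm [-150.7  -49.8  141.2] toolaxes(cook) [[1.0, 0.0, -0.0], [0.0, -0.97, -0.25], [-0.0, 0.25, -0.97]] F [-0.6 -0.5  0.1]
```

>>> servo_tool(
  deltas=[
    [-3, 7, 0, 0, 0, 0, 0],
    [0, 1, 4, 0, 0, 0, 0],
    [0, 1, 4, 0, 0, 0, 0],
    [0, 0.5, 2, 0, 0, 0, 0],
    [0, 0, 0, 0, 0, 0, 0],
  ],
)

```text
clock: 8.05
tcp_pos: [0.5213, 0.1743, 0.1475]
eef_rot: [-2.431, -1.63, 0.205]
force: [-1.0, -0.7, -0.4]
finger_gap: 0.002
```

```bash
python3 tip.py
```

```text
clock 8.05 tip cooker mm [-153.8  -57.4  131.1] toolaxes(cook) [[1.0, 0.0, -0.0], [0.0, -0.97, -0.25], [-0.0, 0.25, -0.97]] F [-1.  -0.7 -0.4]
```

>>> servo_tool(
  deltas=[
    [0, 0.5, 2, 0, 0, 0, 0],
    [0, 0.5, 2, 0, 0, 0, 0],
    [0, 0, 0, 0, 0, 0, 0],
  ],
)

```text
clock: 8.35
tcp_pos: [0.522, 0.1743, 0.1438]
eef_rot: [-2.432, -1.63, 0.203]
force: [0.3, 0.4, 0.9]
finger_gap: 0.002
```

>>> servo_tool(
  deltas=[
    [0, 0.5, 2, 0, 0, 0, 0],
    [0, 0, 0, 0, 0, 0, 0],
  ],
)

```text
clock: 8.55
tcp_pos: [0.5227, 0.1741, 0.1425]
eef_rot: [-2.433, -1.63, 0.201]
force: [1.4, -0.9, 3.5]
finger_gap: 0.003
```

>>> servo_tool(
  deltas=[
    [0, 0.5, 2, 0, 0, 0, 0],
    [0, 0, 0, 0, 0, 0, 0],
  ],
)

```text
clock: 8.75
tcp_pos: [0.5236, 0.1741, 0.1401]
eef_rot: [-2.435, -1.631, 0.198]
force: [5.2, -1.3, 3.4]
finger_gap: 0.009
```

>>> servo_tool(
  deltas=[
    [0, 0, 2, 0, 0, 0, 0],
    [0, 0, 0, 0, 0, 0, 0],
  ],
)

```text
clock: 8.95
tcp_pos: [0.5228, 0.1742, 0.1378]
eef_rot: [-2.434, -1.63, 0.2]
force: [4.2, -0.6, 3.0]
finger_gap: 0.003
```

```bash
python3 tip.py
```

```text
clock 8.95 tip cooker mm [-153.3  -58.9  121.3] toolaxes(cook) [[1.0, 0.0, 0.0], [0.0, -0.97, -0.24], [0.0, 0.24, -0.97]] F [ 4.2 -0.6  3. ]
```

>>> servo_tool(
  deltas=[
    [0, 0.5, 2, 0, 0, 0, 0],
    [0, 0, 0, 0, 0, 0, 0],
  ],
)

```text
clock: 9.15
tcp_pos: [0.5229, 0.1742, 0.1375]
eef_rot: [-2.434, -1.631, 0.198]
force: [3.7, -1.7, 7.9]
finger_gap: 0.004
```

>>> servo_tool(
  deltas=[
    [0, 0.5, 2, 0, 0, 0, 0],
    [0, 0, 0, 0, 0, 0, 0],
  ],
)

```text
clock: 9.35
tcp_pos: [0.523, 0.1742, 0.1372]
eef_rot: [-2.434, -1.631, 0.197]
force: [2.7, -2.6, 14.2]
finger_gap: 0.009
```

```bash
python3 tip.py
```

```text
clock 9.35 tip cooker mm [-153.2  -59.   120.7] toolaxes(cook) [[1.0, 0.0, 0.0], [0.0, -0.97, -0.24], [0.0, 0.24, -0.97]] F [ 2.7 -2.6 14.2]
```

>>> servo_tool(
  deltas=[
    [0, -1.5, -6, 0, 0, 0, 0],
    [0, -8, -32, 0, 0, 0, 0],
    [0, -10, -40, -0.12, 0, 0, 0],
    [-10, -15, -40, -0.13, 0, 0, 0],
    [-5, -15, -20, 0, 0, 0, 0],
    [0, 0, 0, 0, 0, 0, 0],
  ],
)

```text
clock: 9.95
tcp_pos: [0.4918, 0.1709, 0.2796]
eef_rot: [2.607, 1.751, 0.009]
force: [0.8, -0.8, 0.8]
finger_gap: 0.001
```

```bash
python3 tip.py; python3 look.py 2; python3 - <<'E'
from h import *
np.set_printoptions(precision=1,suppress=True,linewidth=150)
im=cv2.imread("pics/w2.png");P=tocook(np.load("pics/w2.npy"))*1000
q=P[red(im)&(P[...,2]>100)&(P[...,2]<140)]
for a in range(-60,-20,6):
    s=q[abs(q[:,1]-a)<3]; print("rocker",a,len(s),np.median(s,0) if len(s) else '')
k=(im.min(2)>110)&(P[...,2]>90)&(P[...,2]<140)&(P[...,0]<-120)&(P[...,1]>22)&(P[...,1]<75);q=P[k];print("lever",len(q),np.percentile(q,[3,50,97],axis=0))
for x in (-100,-80,-60):
    q=P[(abs(P[...,1])<12)&(abs(P[...,0]-x)<6)&(P[...,2]>100)&(P[...,2]<220)];print("lid",x,np.median(q[:,2]))
cv2.imwrite("pics/c2.png",cv2.resize(im[60:300,150:430],(700,600)))
E
```

```text
clock 9.95 tip cooker mm [-168.1  -35.6  262.6] toolaxes(cook) [[1.0, 0.0, 0.0], [0.0, -1.0, 0.0], [0.0, -0.0, -1.0]] F [ 0.8 -0.8  0.8]
clock 9.95 tcp cooker [-0.1682 -0.0355  0.2796] force [ 0.8304 -0.8456  0.8489]
red 690 [-0.1527 -0.0421  0.123 ] [284.4174 187.6   ]
rocker -60 58 [-151.6  -59.2  120.7]
rocker -54 94 [-155.   -53.4  121.3]
rocker -48 133 [-151.4  -47.6  122.1]
rocker -42 138 [-150.7  -42.   122.6]
rocker -36 134 [-154.3  -35.3  124.9]
rocker -30 114 [-154.2  -29.8  126.7]
rocker -24 19 [-153.4  -26.4  123.8]
lever 994 [[-174.9   32.9  123.4]
 [-154.4   46.6  125.3]
 [-135.6   60.4  127.3]]
lid -100 163.96876748527652
lid -80 167.79359766936943
lid -60 170.30338721313547
```

View pics/c2.png

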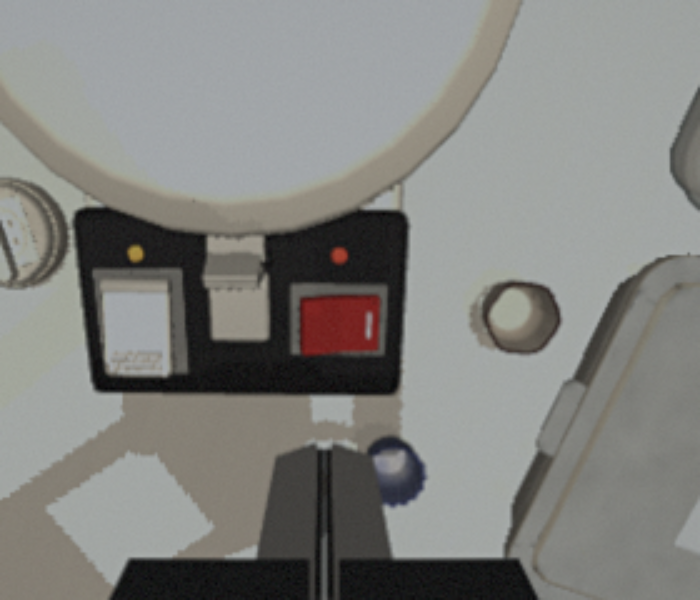

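The wrist view shows the rocker's white-line end down (end at 121 mm, other end 127), so it is on, and the lid is still at 168 mm. Now the lever, at crop (137,325).

>>> servo_tool(
  deltas=[
    [0, -40, 30, 0, 0, 0, 0],
    [-2, -42, 40, 0, 0, 0, 0],
    [0, 0, 35, 0, 0, 0, 0],
    [0, 0, 20, 0, 0, 0, 0],
    [0, 0, 0, 0, 0, 0, 0],
    [0, 0, 0, 0, 0, 0, 0],
  ],
)

```text
clock: 10.6
tcp_pos: [0.4212, 0.1967, 0.1536]
eef_rot: [-2.609, -1.747, 0.008]
force: [0.3, -1.7, 0.1]
finger_gap: 0.002
```

```bash
python3 tip.py
```

```text
clock 10.6 tip cooker mm [-171.4   39.6  136.6] toolaxes(cook) [[1.0, 0.0, -0.0], [0.0, -1.0, -0.0], [-0.0, 0.0, -1.0]] F [ 0.3 -1.7  0.1]
```

>>> servo_tool(
  deltas=[
    [1, -7, 0, 0, 0, 0, 0],
    [0, 0, 5, 0, 0, 0, 0],
    [0, 0, 4, 0, 0, 0, 0],
    [0, 0, 2, 0, 0, 0, 0],
    [0, 0, 0, 0, 0, 0, 0],
  ],
)

```text
clock: 11.1
tcp_pos: [0.4156, 0.2007, 0.1446]
eef_rot: [2.61, 1.749, -0.001]
force: [0.2, -0.1, 0.7]
finger_gap: 0.006
```

>>> servo_tool(
  deltas=[
    [0, 0, 2, 0, 0, 0, 0],
    [0, 0, 0, 0, 0, 0, 0],
  ],
)

```text
clock: 11.3
tcp_pos: [0.4159, 0.2008, 0.1429]
eef_rot: [2.61, 1.749, 0.001]
force: [0.1, 0.3, -0.0]
finger_gap: 0.004
```

>>> servo_tool(
  deltas=[
    [0, 0, 2, 0, 0, 0, 0],
    [0, 0, 0, 0, 0, 0, 0],
  ],
)

```text
clock: 11.5
tcp_pos: [0.4159, 0.2006, 0.1412]
eef_rot: [2.609, 1.749, 0.0]
force: [-1.2, 0.3, 1.1]
finger_gap: 0.004
```

>>> servo_tool(
  deltas=[
    [0, 0, 2, 0, 0, 0, 0],
    [0, 0, 0, 0, 0, 0, 0],
  ],
)

```text
clock: 11.7
tcp_pos: [0.4156, 0.2008, 0.1384]
eef_rot: [-2.61, -1.749, 0.0]
force: [-0.0, 0.3, 0.3]
finger_gap: 0.005
```

```bash
python3 tip.py
```

```text
clock 11.7 tip cooker mm [-169.6   46.2  121.4] toolaxes(cook) [[1.0, 0.0, 0.0], [0.0, -1.0, -0.0], [0.0, 0.0, -1.0]] F [-0.   0.3  0.3]
```

>>> servo_tool(
  deltas=[
    [0, 0, 2, 0, 0, 0, 0],
    [0, 0, 0, 0, 0, 0, 0],
  ],
)

```text
clock: 11.9
tcp_pos: [0.4158, 0.201, 0.137]
eef_rot: [-2.61, -1.749, -0.001]
force: [-0.5, 0.6, 1.9]
finger_gap: 0.006
```

>>> servo_tool(
  deltas=[
    [0, 0, 2, 0, 0, 0, 0],
    [0, 0, 0, 0, 0, 0, 0],
  ],
)

```text
clock: 12.1
tcp_pos: [0.416, 0.201, 0.1366]
eef_rot: [2.61, 1.749, 0.002]
force: [-2.0, -0.1, 8.9]
finger_gap: 0.006
```

>>> servo_tool(
  deltas=[
    [0, 0, 2, 0, 0, 0, 0],
    [0, 0, 0, 0, 0, 0, 0],
  ],
)

```text
clock: 12.3
tcp_pos: [0.416, 0.2011, 0.1362]
eef_rot: [2.609, 1.749, 0.003]
force: [-5.4, -2.1, 14.0]
finger_gap: 0.007
```

>>> servo_tool(
  deltas=[
    [0, 0, -10, 0, 0, 0, 0],
    [0, 0, -40, 0, 0, 0, 0],
    [0, 20, -40, 0, 0, 0, 0],
    [-10, 20, -40, 0, 0, 0, 0],
    [0, 0, 0, 0, 0, 0, 0],
    [0, 0, 0, 0, 0, 0, 0],
  ],
)

```text
clock: 12.9
tcp_pos: [0.4495, 0.1762, 0.2633]
eef_rot: [2.61, 1.748, 0.002]
force: [-0.6, -0.4, -1.4]
finger_gap: 0.009
```

```bash
python3 tip.py; python3 look.py 3; python3 - <<'E'
from h import *
np.set_printoptions(precision=1,suppress=True,linewidth=150)
im=cv2.imread("pics/w3.png");P=tocook(np.load("pics/w3.npy"))*1000
q=P[red(im)&(P[...,2]>100)&(P[...,2]<140)]
for a in (-59,-53,-42,-30):
    s=q[abs(q[:,1]-a)<3]; print("rocker",a,len(s),np.median(s,0) if len(s) else '')
k=(im.min(2)>100)&(P[...,2]>90)&(P[...,2]<140)&(P[...,0]<-120)&(P[...,1]>22)&(P[...,1]<75);q=P[k]
for a in range(-177,-125,8):
    s=q[abs(q[:,0]-a)<4]; print("lever",a,len(s),np.median(s,0) if len(s) else '')
for x in (-100,-80,-60):
    q=P[(abs(P[...,1])<12)&(abs(P[...,0]-x)<6)&(P[...,2]>100)&(P[...,2]<220)];print("lid",x,np.median(q[:,2]))
sc,d=viewer.read_camera("scene")
cv2.imwrite("pics/c3.png",cv2.hconcat([cv2.resize(im[60:300,150:390],(400,400)),cv2.resize(sc[110:280,200:370],(400,400))]))
E
```

```text
clock 12.9 tip cooker mm [-179.4    5.5  246.3] toolaxes(cook) [[1.0, 0.0, 0.0], [0.0, -1.0, 0.0], [0.0, -0.0, -1.0]] F [-0.6 -0.4 -1.4]
clock 12.9 tcp cooker [-0.1794  0.0055  0.2633] force [-0.5915 -0.3868 -1.4211]
red 763 [-0.1528 -0.0422  0.1232] [324.0537 179.7811]
rocker -59 69 [-152.7  -59.   121.3]
rocker -53 117 [-153.7  -52.7  121.9]
rocker -42 160 [-150.3  -42.2  123. ]
rocker -30 142 [-154.2  -29.9  126.6]
lever -177 85 [-175.1   47.1  118.2]
lever -169 199 [-169.3   46.1  119.6]
lever -161 197 [-161.4   46.9  120.8]
lever -153 212 [-152.7   46.9  122.2]
lever -145 196 [-145.    46.3  123.3]
lever -137 199 [-137.6   46.4  124.3]
lever -129 0 
lid -100 163.8904931443669
lid -80 167.7199821606825
lid -60 170.36235768652733
```

View pics/c3.png

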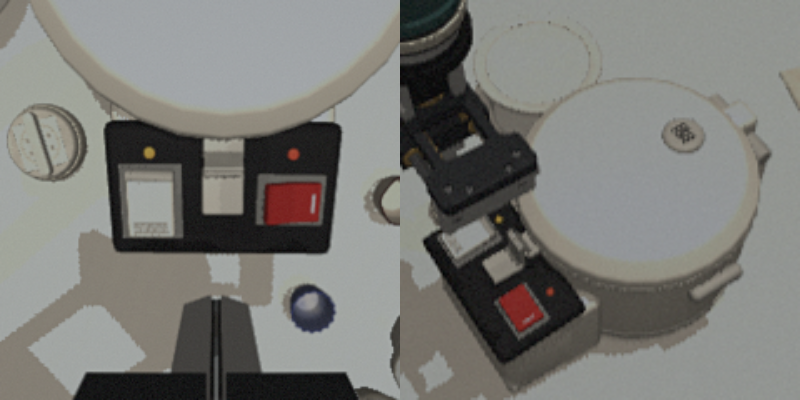

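The lever tip is down (118–120 mm, from 126), the rocker is on and the lid is shut. I'll back away, check the catch is at rest using the saved views, and hand in.

>>> servo_tool(
  deltas=[
    [-40, 0, -30, 0, 0, 0, 0],
    [-40, 0, -30, 0, 0, 0, 0],
    [-30, 0, 0, 0, 0, 0, 0],
    [0, 0, 0, 0, 0, 0, 0],
    [0, 0, 0, 0, 0, 0, 0],
  ],
)

```text
clock: 13.5
tcp_pos: [0.4065, 0.0748, 0.3212]
eef_rot: [-2.609, -1.747, 0.003]
force: [-0.4, 0.8, -0.3]
finger_gap: 0.006
```

```bash
python3 - <<'E'
from h import *
np.set_printoptions(precision=1,suppress=True,linewidth=150)
for n in ("w0","w1","w3"):
    P=tocook(np.load(f"pics/{n}.npy"))*1000
    f=lambda x,y:P[(abs(P[...,1])<y)&(abs(P[...,0]-x)<4)&(P[...,2]>90)&(P[...,2]<160)]
    print(n,[(x,np.median(f(x,9)[:,2]).round(1),f(x,9)[:,2].max().round(1)) for x in (-164,-156,-148,-138,-130) if len(f(x,9))])
s=readout.observe();print(s["clock"],s["force"],s["joint_vel"])
job.close_job()
E
```

```text
w0 [(-164, np.float64(111.6), np.float64(113.7)), (-156, np.float64(125.1), np.float64(126.9)), (-148, np.float64(125.5), np.float64(127.5)), (-138, np.float64(125.8), np.float64(127.8)), (-130, np.float64(153.9), np.float64(157.3))]
w1 [(-164, np.float64(111.5), np.float64(113.1)), (-156, np.float64(125.1), np.float64(127.2)), (-148, np.float64(125.3), np.float64(127.0)), (-138, np.float64(125.7), np.float64(127.1)), (-130, np.float64(154.2), np.float64(157.2))]
w3 [(-164, np.float64(111.5), np.float64(112.9)), (-156, np.float64(125.1), np.float64(126.6)), (-148, np.float64(125.4), np.float64(127.6)), (-138, np.float64(125.8), np.float64(127.5)), (-130, np.float64(154.0), np.float64(157.2))]
13.5 [-0.4  0.8 -0.3] [ 0.  0. -0.  0. -0. -0.]
the job is handed in; nothing more can be done
```

The rice cooker is started and the job is handed in at 13.5 s. With closed fingers I pressed the lid down, then the red rocker, then the cook lever. The highest force I read was about 18 N, with the lid against its stop.

Last checks, from the wrist camera just before I backed off and handed in:
- **Lid:** its front reads 168 mm, which is the shut height. The push force rose to about 8 N, dropped to nothing, then rose again at the end stop, as it would when the catch snaps over. I did not pull on the lid to test it.
- **Catch:** the release pad (125 mm) and hook (154 mm) are at their starting heights, so the catch has sprung back.
- **Rocker:** on, with its white-line end at 121 mm and the other end at 127 mm.
- **Lever:** down and staying down, with its tip at 118–120 mm, from 126 mm.
- **Cooker and things around it:** the cooker did not move (the rocker reads in the same place throughout). In the pictures, the cups, timer and tub look undisturbed. I did not measure them again.
- **Arm:** clear of everything, with about zero force.

No check failed or disagreed. The rocker press did show an unexpected 4–5 N of side force while the tool was tilted.

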